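# Find the full wire canister by feel and seat it in the sprung nest

### The arm

A 7-joint arm with a two-finger parallel gripper is mounted at the origin on a cart in front of the work surface, level with it; the furniture and walls round the work are solid. World frame = base frame: x ahead of the robot, y to its left, z up, the work surface at z = 0. Lengths are in m, angles in rad, forces in N, time in s.
With the tool pointing down it reaches from about 0.35 to 0.9 m from the base axis. Payload 8.1 kg.
Tool frame: the origin (TCP) lies midway between the tips of the shut fingers; the grasp point (between the pads) lies 19 mm behind it (arm.hold_point_z is the distance from the TCP to the grasp point, in m); z points along the fingers, y is the direction in which the jaws open and shut (so a half turn about z gives the same grasp; the last joint's range is limited). The gripper opens to 92 mm and grips with 3 to 60 N. Pads are 19 mm wide; open, the fingers measure 130 mm over their backs; the gripper's body (75 mm by 190 mm) begins 47 mm behind the grasp point.
Start: joints at [1.144, 0.434, 0.025, 1.573, -0.012, 1.134, -0.075], TCP at [0.199, -0.593, 0.227] pointing down, gripper open.
Joint ranges: [-2.62, 2.62], [-0.44, 2.09], [-1.27, 1.32], [0.08, 2.57], [-1.32, 4.46], [0.12, 2], [-2.74, 2.74]. Speed limits (rad/s): [2.22, 2.22, 3.01, 3.01, 3.14, 3.14, 3.14].

### API

Orientations are given as a rotation vector (axis times angle).
In Python, from cell import arm gives the robot as it stands.
- The arm moves only by the shell command python3 -m pendant 'ROWS' [FORCE]. ROWS is JSON, a list of rows, each a list of 3 entries, a list of its own where there are three numbers: the shift along the tool's x, y, z in m, then the turn, a rotation vector about the tool's x, y, z in degrees, then the finger opening in m, from 0 to 0.0918. A call has 1 to 10 rows; each row shifts and turns the commanded pose from where the row before left it, along the tool's axes as they then stand; what a row does not reach is not made up. A row lasts 1/8 s, in which the tool goes at most 62.5 mm and 10.7 degrees, less where a joint would pass 70% of its speed; a pose out of reach is approached as far as the arm can. A call with a gripper value outside its range is refused whole. The fingers move at their own pace and stop on an object; FORCE is the grip in N (left out, the last holds). Time passes only in rows, so rows that do not move let the fingers close. It gives the time, the measured TCP pose, the force and the opening at its end, in the units of the state.
- arm.observe(): the state, without advancing time (a new reading comes with each control period).
- arm.get_image(name): name is "side" or "top" or "wrist"; returns (picture, depth): 420x560x3 uint8, red, green, blue; 420x560 float32, m along the optical axis (not along the pixel's ray), 0 where there is no reading.
- arm.camera_params(name): a dict with "fovy" (degrees; the focal length in pixels is half the picture's height over the tangent of half this angle, whatever the lens; pixels are square), "cx", "cy" (the principal point, pixels), "rvec" (rotation vector, rad) and "tvec" (3), from world to camera coordinates, as OpenCV has them; the wrist camera has in their place "mount" (4x4, takes a point from camera to tool coordinates, whose origin is the TCP and whose axes are the flange's). Camera axes: x right, y down, z forward; pixel columns grow to the right and rows downward; lengths in m; the calibration is good to about 2 mm. A picture is of the moment at which its call begins: read the wrist's pose just before it. camera_params takes no time and is no camera call.
- arm.sign_off(): hands the job in, once; it reports no verdict.
Trained networks look in the newest picture that a camera, given by its name, has taken for a name from the list of things; names that differ only in an ending like _2 or _b are one class to them, and where a whole thing is asked for, a point or a joint stands for the part that bears it (a point fixed in the world has none). Each returns a list of dicts, best first, with "conf" (0 to 1); they miss things now and then, are a little off and sometimes report something else, mostly with a low value. They report only what shows in the picture. A call takes as long as a camera call.
- arm.look_for(camera, label): "rect" ([centre column, centre row, width, height] in pixels, round what is visible of it).
- arm.masks_of(camera, label): "pixels" (420x560 bool, what is visible of it) and "rect" ([centre column, centre row, width, height] in pixels, round what is visible of it).
The state is a dict: "clock": time; "joints": joint angles; "dq": joint speeds; "joint_efforts": joint torques, N m; "position": TCP position; "ee_rot": TCP orientation; "force": force on the tool from outside, world axes, zero at the start; "ft_torque": the same for the moment, N m; "width": opening from 0.0 (shut) to 1.0 (fully open).
Only numpy, scipy, OpenCV 4.12 (cv2) and the standard library are available. Lean on these libraries where they do the work, as an engineer would, in place of code of your own. Each camera call takes 0.05 s, during which the arm holds its last target.

### The job

Three look-alike wire canisters stand on the bench beside the bonder; one holds a full spool of copper wire, the other two only empty spools, and they stay closed. Find the full, heavy one by feel, nudging canisters across the worktop, then push it between the two sprung rollers of the nest until it sits fully home against the ball stops, and leave it there. Only push the canisters, gently and upright: their lids are just snapped on, so do not grip, lift or tip one, and do not disturb the other things lying about.

Things in the scene. Friction and masses are not known exactly. Their poses are not given: they have to be found in the camera images.
- can_a_mid (a point): One of three look-alike round wire canisters, black with a copper-coloured lid, 64 mm across, 50 mm high; this point is its centre, 25 mm up. One of the three holds a full spool (0.55 to 0.65 kg in all), the other two an empty one (0.14 kg); nothing outside tells which, and it changes from run to run. Friction 0.5 to 0.7: a steady 2.7 to 4.5 N slides the full one, 0.7 to 1 N an empty one; hitting either at speed adds a brief spike.
- can_b_mid (a point): One of three look-alike round wire canisters, black with a copper-coloured lid, 64 mm across, 50 mm high; this point is its centre, 25 mm up. One of the three holds a full spool (0.55 to 0.65 kg in all), the other two an empty one (0.14 kg); nothing outside tells which, and it changes from run to run. Friction 0.5 to 0.7: a steady 2.7 to 4.5 N slides the full one, 0.7 to 1 N an empty one; hitting either at speed adds a brief spike.
- can_c_mid (a point): One of three look-alike round wire canisters, black with a copper-coloured lid, 64 mm across, 50 mm high; this point is its centre, 25 mm up. One of the three holds a full spool (0.55 to 0.65 kg in all), the other two an empty one (0.14 kg); nothing outside tells which, and it changes from run to run. Friction 0.5 to 0.7: a steady 2.7 to 4.5 N slides the full one, 0.7 to 1 N an empty one; hitting either at speed adds a brief spike.
- nest_seat (a point): The nest: a grey metal U of two cheeks, a back block and a bridge plate, fixed to the bench, 112 mm wide (146 mm over its ears and spring barrels). This point lies on the worktop where a canister's axis stands when home; x points the way in, y to the left cheek, z up. Floor 1.5 mm thick, its lead-in slope starts at x = -64 mm. The cheeks end at x = -38 mm and leave 88 mm between them. The bridge, top 60 mm high, covers x = 2 to 64 mm, so a canister can only be slid in.
- roller_l (a joint): Sprung roller in the nest's left cheek: 0 as it stands free, grows in m as it is pressed outward (to 0.0085; about 0.003 with a canister home). 12 mm wheel on an upright axle at x = -16, y = +31.5 mm in the nest's frame, 34 to 47 mm up; 5.6 N to start it and 0.8 N more per mm. Resists a canister from x = -37 mm on (up to 14 N in all), then past x = -16 mm pulls it home.
- roller_r (a joint): The same in the right cheek, y = -31.5 mm.
- nest_floor: Thin steel floor plate of the nest, 1.5 mm thick, on which the canister comes to stand; origin on the worktop at the seat point, axes as nest_seat.
- note_pad: Bystander: white note pad with a red edge, 60 x 105 x 12 mm (x, y, z), origin at the centre of its underside.
- tweezers: Bystander: black tweezers lying flat, 18 x 118 x 10 mm, origin at the centre of the underside.
- tray_black: Bystander: black die tray with a metal clip, 51 x 54 x 9 mm, origin at the centre of the underside.
- tray_white: Bystander: white die tray with a metal clip, 51 x 54 x 9 mm, origin at the centre of the underside.
- loupe: Bystander: folding loupe, 52 x 30 x 16 mm, origin at the centre of the underside.
- capillary_box: Bystander: clear-lidded box, 39 x 71 x 23 mm, origin at the centre of the underside.
- magazine: Fixed: slotted metal strip magazine, 58 x 201 x 62 mm, origin at the centre of the underside, long along its y.
- tray_parts: Fixed: shallow metal tray with spare parts, 168 x 290 mm, rim 16 mm high, origin at the centre of its underside.
- tray_dies: Fixed: shallow metal tray with die trays at the back, 138 x 217 mm, rim 16 mm high, origin at the centre of its underside.

How it is judged:
At the end, for the whole second after the job is handed in: A canister stands upright on the nest's floor with its axis within 4 mm of the seat point, and the floor bears more than 3 N: the weight of the full one (5.3 N or more; an empty one weighs 1.4 N) (((horizontal distance between can_a_mid and nest_seat below 0.004 m and angle between can_a_mid's own z axis and vertical below 0.06 rad) or (horizontal distance between can_b_mid and nest_seat below 0.004 m and angle between can_b_mid's own z axis and vertical below 0.06 rad) or (horizontal distance between can_c_mid and nest_seat below 0.004 m and angle between can_c_mid's own z axis and vertical below 0.06 rad)) and contact force between nest_floor and anything else above 3 N); the robot touches nothing.
It fails at once if the fingers press a canister with more than 35 N (a hard shove or a grip) (contact force between the fingers and can_a above 35 N or contact force between the fingers and can_b above 35 N or contact force between the fingers and can_c above 35 N).
It fails at once if a canister is tipped by more than 17 degrees (angle between any of can_a_mid, can_b_mid, can_c_mid's own z axis and vertical above 0.3 rad).
It fails at once if a canister is lifted more than 15 mm off the worktop or dropped off it (height (world z) of any of can_a_mid, can_b_mid, can_c_mid above 0.04 m or height (world z) of any of can_a_mid, can_b_mid, can_c_mid below 0.015 m).
It fails at once if one of the other things is shifted by more than 20 mm (distance of any of note_pad, tweezers, tray_black, tray_white, loupe, capillary_box from where it was at the start of the episode above 0.02 m).
It also fails if it takes over 67 s, if anything falls off the work surface, if the arm or the gripper's body presses on something with over 40 N, if the wrist force passes 120 N, or if a joint passes its speed limit or range.

## Working session

There is one attempt and no reset: what is moved stays moved. The work goes in short steps, Python scripts to look and compute and a shell command to move; the robot and the scene stay as the last step left them, time stands still between calls to the robot, and variables do not carry over. Pictures are saved under pics/ and viewed, and the job is handed in when it is done.

```bash
ls; mkdir -p pics
python3 - <<'E'
from cell import arm
import cv2
print(arm.observe())
for n in ("top","side","wrist"):
    p,d=arm.get_image(n); cv2.imwrite(f"pics/{n}0.png",p[:,:,::-1]); print(n,arm.camera_params(n))
print(arm.hold_point_z)
E
```

```text
pics
{'clock': 0.0, 'joints': array([ 1.14437922,  0.4352522 ,  0.02497692,  1.57409514, -0.01159353,
        1.13399294, -0.0750913 ]), 'dq': array([ 0.00154237, -0.00160331, -0.0004055 , -0.00026728, -0.00110131,
       -0.00061027, -0.00132288]), 'joint_efforts': array([ 8.75442420e-04, -6.67851591e+01,  9.85650681e-01, -3.14457572e+01,
       -6.04482251e-02,  4.28532623e-02,  1.49222215e-04]), 'position': array([ 0.198646  , -0.59205266,  0.22592763]), 'ee_rot': array([-3.09899117e+00, -5.06085508e-01,  6.41366299e-04]), 'force': array([ 0.1257677 , -0.6718356 , -0.02274846]), 'ft_torque': array([ 0.02928332, -0.02821265, -0.00640624]), 'width': 1.0008929357231642}
top {'fovy': 55.78184277547865, 'cx': 279.6552416638597, 'cy': 208.24862971263542, 'rvec': array([ 2.11914892, -2.18249471,  0.05831657]), 'tvec': array([0.06275439, 0.60618045, 0.86391591])}
side {'fovy': 43.29565772388118, 'cx': 279.2094076003098, 'cy': 209.01180581072754, 'rvec': array([ 2.24777328, -0.26683182,  0.14224775]), 'tvec': array([-0.58436023,  0.15831417,  1.03273705])}
wrist {'fovy': 69.85082062102947, 'cx': 281.1102112791205, 'cy': 208.00962976731358, 'mount': array([[ 3.44504773e-04, -9.66786199e-01, -2.55586242e-01,
         6.94837846e-02],
       [ 9.99999903e-01,  4.03477739e-04, -1.78303688e-04,
        -1.19418265e-04],
       [ 2.75504904e-04, -2.55586155e-01,  9.66786244e-01,
        -1.57847501e-01],
       [ 0.00000000e+00,  0.00000000e+00,  0.00000000e+00,
         1.00000000e+00]])}
0.0188
```

View pics/top0.png

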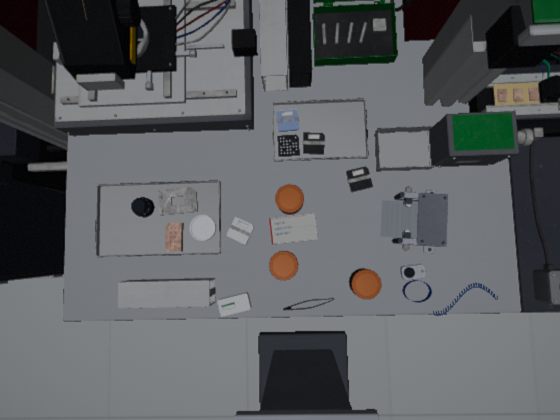

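View pics/side0.png

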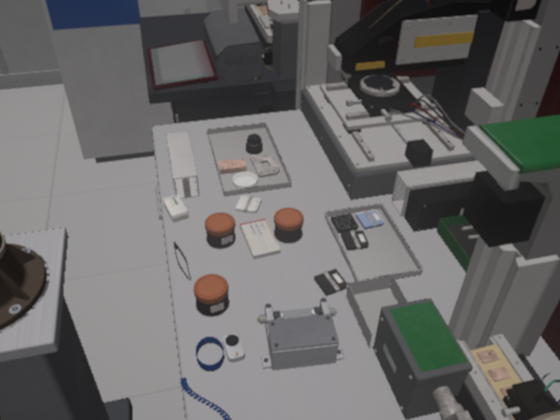

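```bash
cat > h.py <<'E'
import numpy as np, cv2
from cell import arm
def P(n):
    c=arm.camera_params(n); f=210/np.tan(np.radians(c['fovy']/2))
    return f,c
def unproj(n,u,v,z):
    f,c=P(n); R=cv2.Rodrigues(c['rvec'])[0]; C=-R.T@c['tvec']
    r=R.T@np.array([(u-c['cx'])/f,(v-c['cy'])/f,1.]); return C+r*(z-C[2])/r[2]
def proj(n,X):
    f,c=P(n); R=cv2.Rodrigues(c['rvec'])[0]; q=R@np.asarray(X)+c['tvec']; return f*q[0]/q[2]+c['cx'],f*q[1]/q[2]+c['cy']
def cloud(n,d):
    f,c=P(n); v,u=np.mgrid[:420,:560]; R=cv2.Rodrigues(c['rvec'])[0]
    q=np.stack([(u-c['cx'])/f*d,(v-c['cy'])/f*d,d],-1); return (q-c['tvec'])@R
E
python3 - <<'E'
from h import *
np.set_printoptions(precision=4,suppress=True)
p,d=arm.get_image("top"); W=cloud("top",d)
print(proj("top",[0.2,-.59,.22]),proj("top",[0,0,0]))
for l in ("can_a_mid","nest_seat","nest_floor","note_pad","tweezers","tray_black","tray_white","loupe","capillary_box","magazine","tray_parts","tray_dies","roller_l"):
    for r in arm.look_for("top",l):
        if r['conf']<.3: continue
        u,v,w,h=r['rect']; z=W[int(v),int(u)]
        print(l,round(r['conf'],2),np.round(r['rect'],1),"depthpt",z)
for m in arm.masks_of("top","can_a_mid"):
    if m['conf']<.3: continue
    px=m['pixels']; q=W[px]; q=q[(q[:,2]>.044)&(q[:,2]<.06)]
    (x,y),r=cv2.minEnclosingCircle(q[:,:2].astype(np.float32)); print(m['conf'],len(q),q.mean(0),x,y,r, np.median(q[:,2]))
im=cv2.resize(p[150:320,330:530],None,fx=4,fy=4*170/200*200/170,interpolation=cv2.INTER_CUBIC)[:600,:800]
cv2.imwrite("pics/nest.png",im[:,:,::-1])
E
```

```text
(np.float64(674.2790880463747), np.float64(435.98801441597914)) (np.float64(308.4766195520154), np.float64(486.65076309501273))
can_a_mid 0.69 [283.5 265.3  35.3  27.4] depthpt [0.4817 0.0401 0.0509]
nest_seat 0.74 [413.6 221.   70.5  70.7] depthpt [ 0.5716 -0.2576  0.0037]
nest_floor 0.57 [400.5 220.1  38.6  39.7] depthpt [ 0.5748 -0.2286  0.0032]
note_pad 0.75 [295.2 228.   51.2  24.4] depthpt [0.5632 0.0118 0.0101]
tray_black 0.68 [360.4 178.9  26.3  20.6] depthpt [ 0.674  -0.1414  0.0097]
tray_white 0.96 [241.5 232.1  28.4  26.8] depthpt [0.5578 0.137  0.0055]
loupe 0.52 [414.5 272.3  25.   13.4] depthpt [ 0.4573 -0.25    0.0143]
capillary_box 0.6 [232.7 303.3  33.8  25.4] depthpt [0.3989 0.1579 0.0205]
magazine 0.87 [165.1 290.6  96.5  24.5] depthpt [0.4351 0.2966 0.0606]
roller_l 0.39 [407.8 202.2  10.2   8.7] depthpt [ 0.6106 -0.2334  0.0515]
roller_l 0.39 [405.8 235.2  10.1   7.5] depthpt [ 0.5392 -0.2253  0.0501]
0.68 673 [0.4813 0.0402 0.05  ] 0.4810059666633606 0.04042161628603935 0.032036710530519485 0.050010287844913855
0.68 344 [0.429  0.2928 0.0579] 0.4287114441394806 0.2998444736003876 0.1024017184972763 0.05922881332408994
```

Run:
```python
import cv2
p=cv2.imread("pics/side0.png")
cv2.imwrite("pics/s2.png",cv2.resize(p[180:360,150:390],None,fx=3.3,fy=3.3,interpolation=cv2.INTER_CUBIC))
```

```text
(no output)
```

View pics/s2.png

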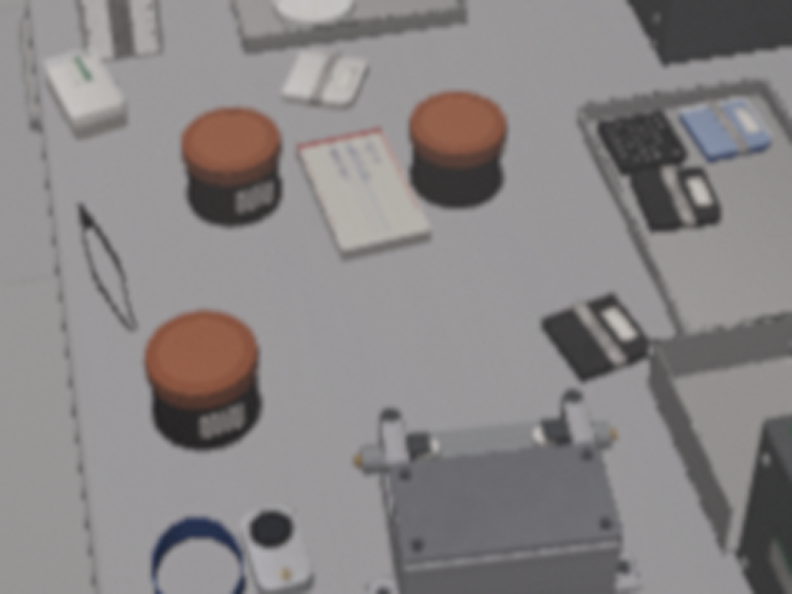

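View pics/nest.png

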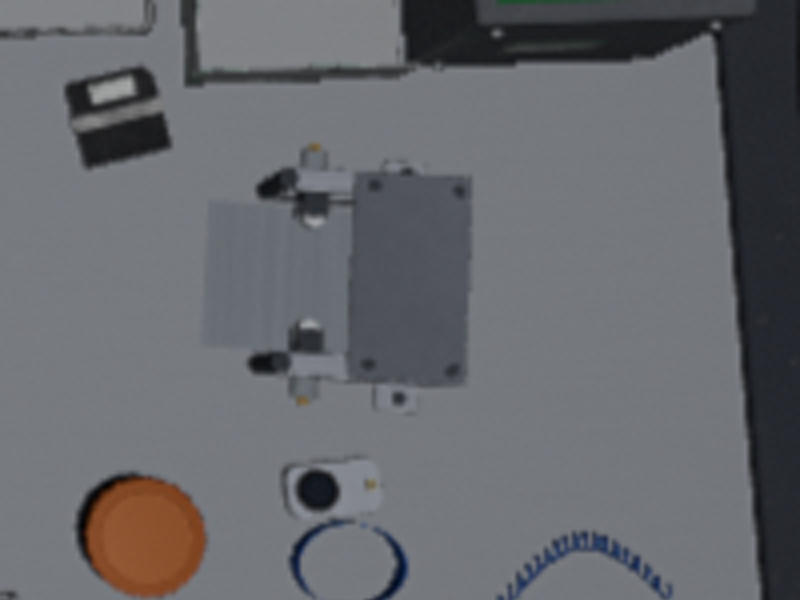

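```bash
cat >> h.py <<'E'
def cans(n="top",show=True):
    p,d=arm.get_image(n); W=cloud(n,d); h=cv2.cvtColor(p,cv2.COLOR_RGB2HSV)
    m=((h[...,0]<15)&(h[...,1]>120)&(h[...,2]>70)&(W[...,2]>.04)&(W[...,2]<.062)).astype(np.uint8)
    k,l,s,c=cv2.connectedComponentsWithStats(m); out=[]
    for i in range(1,k):
        if s[i,4]<150: continue
        (u,v),r=cv2.minEnclosingCircle(np.argwhere(l==i)[:,::-1].astype(np.float32))
        q=W[l==i]; a=unproj(n,u,v,.05)
        M=cv2.moments((l==i).astype(np.uint8),True); b=unproj(n,M['m10']/M['m00'],M['m01']/M['m00'],.05)
        out.append(b)
        if show: print("can circ",np.round(a,4),"centroid",np.round(b,4),"cloud",np.round(q.mean(0),4),s[i,4])
    return p,d,W,out
E
python3 - <<'E'
from h import *
np.set_printoptions(precision=4,suppress=True)
p,d,W,_=cans()
m=(W[...,2]>.056)&(W[...,2]<.064)&(W[...,0]>.46)&(W[...,0]<.68)&(W[...,1]<-.2)&(W[...,1]>-.4)
m=cv2.morphologyEx(m.astype(np.uint8),cv2.MORPH_OPEN,np.ones((7,7)))
q=W[m>0]; print(len(q),q.mean(0),np.median(q[:,2]))
uv=np.argwhere(m>0)[:,::-1].astype(np.float32)
pts=np.array([unproj("top",u,v,.06)[:2] for u,v in uv],np.float32)
r=cv2.minAreaRect(pts);print(r,cv2.boxPoints(r))
for l in ("tweezers","tweezers"):
  print([ (round(t['conf'],2),t['rect']) for t in arm.look_for("top",l)][:3])
E
```

```text
can circ [0.6272 0.0224 0.05  ] centroid [0.6272 0.0225 0.05  ] cloud [0.6272 0.0225 0.0501] 616
can circ [0.4817 0.0398 0.05  ] centroid [0.4817 0.0396 0.05  ] cloud [0.4818 0.0396 0.0501] 640
can circ [ 0.4368 -0.1359  0.05  ] centroid [ 0.4371 -0.1364  0.05  ] cloud [ 0.4371 -0.1364  0.0499] 674
1342 [ 0.5686 -0.2834  0.0596] 0.05959415366849384
((0.5705938339233398, -0.2815566956996918), (0.06161127984523773, 0.11042363196611404), 84.22026824951172) [[ 0.5126 -0.3066]
 [ 0.6224 -0.3178]
 [ 0.6286 -0.2565]
 [ 0.5188 -0.2453]]
[]
[]
```

Run:
```python
from h import *
np.set_printoptions(precision=4,suppress=True)
p,d,W,_=cans(show=False)
m=(W[...,2]>.056)&(W[...,2]<.064)&(W[...,0]>.46)&(W[...,0]<.68)&(W[...,1]<-.2)&(W[...,1]>-.4)
m=cv2.morphologyEx(m.astype(np.uint8),cv2.MORPH_OPEN,np.ones((7,7)))
uv=np.argwhere(m>0)[:,::-1]
pts=np.array([unproj("top",u,v,.06)[:2] for u,v in uv])
c=pts.mean(0);w,V=np.linalg.eigh(np.cov(pts.T));print(c,np.sqrt(12*w),V)
# depth-independent corner unproj in gray crop refined: corners of plate from crop
for u,v in [(355,175),(472,175),(467,383),(348,382)]:
    print(unproj("top",330+u/4-.4,150+v/4-.4,.06)[:2])
for u,v in [(314,214),(309,329)]: print("roller",unproj("top",330+u/4-.4,150+v/4-.4,.047)[:2])
for u,v in [(210,200),(203,347)]: print("floor",unproj("top",330+u/4-.4,150+v/4-.4,.0)[:2])
t=(W[...,0]>.35)&(W[...,0]<.48)
for u,v in [(283,307),(333,298),(405,283),(431,292),(404,265),(426,277),(271,219),(316,214),(318,240),(273,242),(352,187),(435,314)]: print((u,v),unproj("top",u,v,.01)[:2])
```

```text
[ 0.5724 -0.2829] [0.0617 0.1051] [[-0.0491 -0.9988]
 [-0.9988  0.0491]]
[ 0.6277 -0.2562]
[ 0.6256 -0.3181]
[ 0.5147 -0.308 ]
[ 0.5169 -0.2458]
roller [ 0.6086 -0.2368]
roller [ 0.546  -0.2305]
floor [ 0.6234 -0.1912]
floor [ 0.5388 -0.1829]
(283, 307) [0.3862 0.0443]
(333, 298) [ 0.4037 -0.0685]
(405, 283) [ 0.4332 -0.2299]
(431, 292) [ 0.4121 -0.2859]
(404, 265) [ 0.473 -0.23 ]
(426, 277) [ 0.4453 -0.277 ]
(271, 219) [0.5856 0.0664]
(316, 214) [ 0.5939 -0.0373]
(318, 240) [ 0.5343 -0.0397]
(273, 242) [0.5327 0.0631]
(352, 187) [ 0.6536 -0.1221]
(435, 314) [ 0.3641 -0.2915]
```

```bash
cat >> h.py <<'E'
from scipy.spatial.transform import Rotation as Ro
def st():
    o=arm.observe(); R=Ro.from_rotvec(o['ee_rot']).as_matrix()
    print("t",round(float(o['clock']),2),"p",np.round(o['position'],4),"yaw",round(np.degrees(np.arctan2(R[1,0],R[0,0])),2),"tilt",round(np.degrees(np.arccos(-R[2,2])),2),"F",np.round(o['force'],2),"w",round(float(o['width'])*91.8,1))
    return o,R
def plan(x,y,z,yaw):
    """turn (deg about tool z, after shift) ; shift in current tool frame (mm), and shift if turn is made first"""
    o,R=st(); dw=np.array([x,y,z])-o['position']
    tgt=Ro.from_euler('z',yaw,degrees=True).as_matrix()@np.diag([1,-1,-1.])
    print(" shift now-frame mm",np.round(1000*R.T@dw,1)," shift target-frame mm",np.round(1000*tgt.T@dw,1)," turn deg",np.round(np.degrees(Ro.from_matrix(R.T@tgt).as_rotvec()),2))
E
python3 - <<'E'
from h import *
plan(.371,-.152,.12,12)
p,d=arm.get_image("top");W=cloud("top",d)
q=W[(W[...,0]>.5)&(W[...,0]<.66)&(W[...,1]>-.26)&(W[...,1]<-.18)]
print("ear top z",np.sort(q[:,2])[-10:])
E
```

```text
t 1.1 p [ 0.1988 -0.5926  0.2268] yaw 18.54 tilt 0.0 F [-0.32  0.2   0.16] w 91.3
 shift now-frame mm [ 303.3 -362.9  106.7]  shift target-frame mm [ 260.  -395.1  106.8]  turn deg [ 0.   -0.    6.54]
ear top z [0.0625955  0.06260094 0.06265283 0.06270061 0.06315516 0.06333586
 0.06341479 0.06374927 0.06414384 0.0642243 ]
```

```bash
python3 -m pendant '[[[0.03,-0.036,0],[0,0,0],0.03],[[0.03,-0.036,0],[0,0,0],0.03],[[0.03,-0.036,0],[0,0,0],0.03],[[0.03,-0.036,0],[0,0,0],0.03],[[0.03,-0.036,0],[0,0,0],0.03],[[0.03,-0.036,0],[0,0,0],0.03],[[0.03,-0.036,0],[0,0,0],0.03],[[0.03,-0.036,0],[0,0,0],0.03],[[0.03,-0.036,0],[0,0,0],0.03],[[0.03,-0.036,0],[0,0,0],0.03]]'
python3 -m pendant '[[[0,0,0.05],[0,0,6.5],0.03],[[0,0,0.05],[0,0,0],0.03],[[0,0,0],[0,0,0],0.03]]'
python3 - <<'E'
from h import *
plan(.371,-.152,.018,12)
p,d=arm.get_image("wrist");cv2.imwrite("pics/w1.png",p[:,:,::-1])
E
```

```text
clock: 2.4
position: [0.3692, -0.1544, 0.227]
ee_rot: [3.1, 0.506, 0.001]
force: [1.4, -0.8, 0.5]
width: 0.324
clock: 2.78
position: [0.3664, -0.155, 0.1247]
ee_rot: [-3.121, -0.331, 0.009]
force: [-0.3, -0.1, 0.9]
width: 0.327
t 2.77 p [ 0.3664 -0.155   0.1247] yaw 12.09 tilt 0.36 F [-0.29 -0.05  0.93] w 30.0
 shift now-frame mm [  5.7  -1.6 106.7]  shift target-frame mm [  5.1  -2.  106.7]  turn deg [-0.19  0.31  0.09]
```

View pics/w1.png

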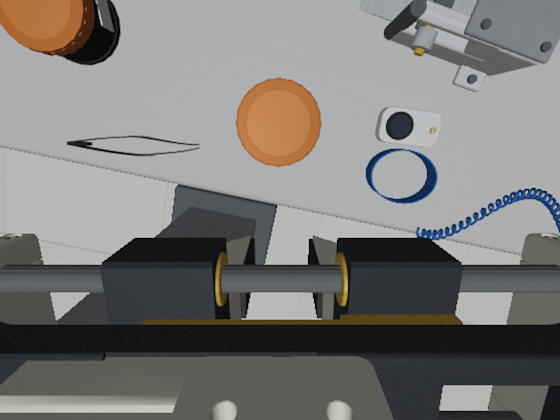

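```bash
python3 -m pendant '[[[0,-0.002,0.04],[0,0,0],0.03],[[0,0,0.04],[0,0,0],0.03],[[0,0,0.026],[0,0,0],0.03],[[0,0,0],[0,0,0],0.03]]'
python3 - <<'E'
from h import *
for i in range(8):
    p,d=arm.get_image("top"); st()
E
```

```text
clock: 3.32
position: [0.3689, -0.1543, 0.0213]
ee_rot: [3.124, 0.329, -0.001]
force: [-0.7, 0.8, -0.6]
width: 0.327
t 3.38 p [ 0.3694 -0.1544  0.022 ] yaw 12.04 tilt 0.07 F [-0.13  0.01 -0.23] w 30.0
t 3.42 p [ 0.3697 -0.1545  0.0224] yaw 12.03 tilt 0.13 F [-0.13  0.5   0.17] w 30.2
t 3.48 p [ 0.3698 -0.1545  0.0225] yaw 12.03 tilt 0.17 F [-0.04  0.03 -0.22] w 30.1
t 3.52 p [ 0.3697 -0.1545  0.0224] yaw 12.03 tilt 0.18 F [0.43 0.04 0.28] w 30.1
t 3.58 p [ 0.3695 -0.1544  0.0222] yaw 12.03 tilt 0.17 F [-0.13 -0.41  0.24] w 29.9
t 3.62 p [ 0.3693 -0.1543  0.022 ] yaw 12.03 tilt 0.14 F [1.44 1.43 0.21] w 30.1
t 3.67 p [ 0.369  -0.1542  0.0217] yaw 12.03 tilt 0.12 F [-0.8  -0.43 -0.04] w 30.1
t 3.73 p [ 0.3689 -0.1542  0.0215] yaw 12.03 tilt 0.09 F [0.25 0.87 0.88] w 30.2
```

```bash
python3 -m pendant '[[[0.012,-0.003,0],[0,0,0],0.03],[[0.012,0,0],[0,0,0],0.03],[[0.004,0,0],[0,0,0],0.03]]'|grep -E "pos|force"
for i in 1 2 3 4 5 6 7 8 9 10 11 12; do python3 -m pendant '[[[0.003,0,0],[0,0,0],0.03]]' | grep -E "pos|force"|tr '\n' ' ';echo; done
```

```text
position: [0.3967, -0.1446, 0.0208]
force: [0.4, 1.3, 0.4]
position: [0.3983, -0.1443, 0.0206] force: [-0.3, -0.2, 0.6] 
position: [0.4005, -0.1439, 0.0206] force: [-1.6, -0.3, 0.6] 
position: [0.4036, -0.1433, 0.0206] force: [-0.1, 0.1, 0.1] 
position: [0.4067, -0.1426, 0.0207] force: [-1.1, -0.3, 0.2] 
position: [0.4098, -0.1419, 0.0207] force: [-0.6, -0.7, -0.2] 
position: [0.4128, -0.1413, 0.0207] force: [0.5, -0.8, -1.2] 
position: [0.4158, -0.1407, 0.0207] force: [-1.0, -0.3, -0.3] 
position: [0.4187, -0.14, 0.0207] force: [-0.3, -0.6, -0.0] 
position: [0.4217, -0.1394, 0.0207] force: [-1.0, -0.2, 0.4] 
position: [0.4246, -0.1388, 0.0207] force: [-1.5, 0.8, -0.2] 
position: [0.4275, -0.1382, 0.0207] force: [-0.6, -0.2, 0.2] 
position: [0.4305, -0.1375, 0.0207] force: [-1.1, 0.2, -0.0]
```

Run:
```python
from h import *
print(np.round(arm.observe()['joints'],2)); cans(); plan(.482,.105,.021,-95)
```

```text
[ 0.36  0.48 -0.22  2.18  0.21  0.5  -1.38]
can circ [0.627  0.0223 0.05  ] centroid [0.6271 0.0224 0.05  ] cloud [0.6271 0.0224 0.0499] 621
can circ [0.4817 0.0399 0.05  ] centroid [0.4817 0.0396 0.05  ] cloud [0.4817 0.0396 0.0499] 641
can circ [ 0.4689 -0.1284  0.05  ] centroid [ 0.4763 -0.1275  0.05  ] cloud [ 0.4763 -0.1275  0.0499] 471
t 5.65 p [ 0.431  -0.1374  0.0208] yaw 12.06 tilt 0.03 F [ 0.07 -1.39  0.99] w 30.1
 shift now-frame mm [ 1.005e+02 -2.265e+02 -2.000e-01]  shift target-frame mm [-2.46e+02 -2.97e+01 -2.00e-01]  turn deg [-3.0000e-02 -3.0000e-02  1.0706e+02]
```

```bash
python3 -m pendant '[[[-0.02,0,0],[0,0,0],0.03],[[-0.01,0,-0.04],[0,0,0],0.03],[[0,0,-0.05],[0,0,-5],0.03],[[0,-0.01,0],[0,0,-10],0.03],[[0,0,0],[0,0,-10],0.03],[[0,0,0],[0,0,-10],0.03],[[0,0,0],[0,0,-10],0.03],[[0,0,0],[0,0,-10],0.03],[[0,0,0],[0,0,-10],0.03],[[0,0,0],[0,0,-8],0.03]]' | grep -E "pos|force"
python3 - <<'E'
from h import *
plan(.482,.103,.021,85)
E
```

```text
position: [0.3982, -0.1343, 0.1108]
force: [-1.0, -0.2, -0.2]
t 6.9 p [ 0.3982 -0.1343  0.1108] yaw 85.34 tilt 0.03 F [-0.96 -0.17 -0.17] w 30.0
 shift now-frame mm [243.3  64.1  89.9]  shift target-frame mm [243.7  62.8  89.8]  turn deg [0.03 0.   0.34]
```

```bash
python3 -m pendant '[[[0.04,0.01,0],[0,0,0],0.03],[[0.04,0.01,0],[0,0,0],0.03],[[0.04,0.01,0],[0,0,0],0.03],[[0.04,0.01,0],[0,0,0],0.03],[[0.04,0.012,0],[0,0,0],0.03],[[0.043,0.012,0.02],[0,0,0],0.03],[[0,0,0.04],[0,0,0],0.03],[[0,0,0.03],[0,0,0],0.03],[[0,0,0],[0,0,0],0.03]]' | grep -E "pos|force"
python3 - <<'E'
from h import *
plan(.484,.085,.021,85)
E
```

```text
position: [0.4813, 0.1021, 0.0192]
force: [-0.8, -0.0, 0.3]
t 8.03 p [0.4813 0.1021 0.0192] yaw 85.09 tilt 0.22 F [-0.78 -0.03  0.31] w 30.0
 shift now-frame mm [-16.8   4.1  -1.8]  shift target-frame mm [-16.8   4.2  -1.8]  turn deg [-0.21  0.07  0.09]
```

```bash
python3 -m pendant '[[[-0.01,0.004,0],[0,0,0],0.03],[[-0.01,0,-0.002],[0,0,0],0.03],[[0,0,0],[0,0,0],0.03]]'|grep -E "pos|force"
for i in 1 2 3 4 5 6 7 8 9 10 11; do python3 -m pendant '[[[-0.003,0,0],[0,0,0],0.03]]' | grep -E "pos|force"|tr '\n' ' ';echo; done
python3 - <<'E'
from h import *
cans()
E
```

```text
position: [0.4856, 0.0804, 0.0237]
force: [1.0, 0.4, 0.6]
position: [0.4851, 0.079, 0.0233] force: [0.2, 0.2, -0.9] 
position: [0.4847, 0.0767, 0.0231] force: [-0.3, 4.4, 2.6] 
position: [0.4844, 0.0742, 0.023] force: [-0.7, 5.1, 2.7] 
position: [0.4844, 0.0712, 0.023] force: [-0.5, 4.4, 2.5] 
position: [0.4842, 0.0678, 0.0229] force: [1.2, 5.4, 2.7] 
position: [0.4839, 0.0647, 0.0229] force: [0.7, 5.4, 3.0] 
position: [0.4837, 0.0616, 0.0229] force: [0.5, 5.0, 1.9] 
position: [0.4834, 0.0586, 0.023] force: [-0.5, 5.3, 3.0] 
position: [0.4831, 0.0556, 0.0229] force: [0.3, 5.1, 3.5] 
position: [0.4829, 0.0526, 0.0229] force: [0.7, 5.9, 2.8] 
position: [0.4826, 0.0496, 0.0229] force: [0.5, 4.4, 3.0] 
can circ [0.627  0.0224 0.05  ] centroid [0.627  0.0223 0.05  ] cloud [0.627  0.0223 0.05  ] 616
can circ [ 0.4684 -0.1285  0.05  ] centroid [ 0.4687 -0.1284  0.05  ] cloud [ 0.4688 -0.1284  0.0499] 680
```

```bash
python3 -m pendant '[[[-0.004,-0.002,0],[0,0,-3],0.03],[[-0.004,-0.002,0],[0,0,-3],0.03],[[-0.004,-0.002,0],[0,0,-3],0.03],[[-0.004,-0.002,0],[0,0,-3],0.03],[[-0.005,0,0],[0,0,0],0.03],[[-0.005,0,0],[0,0,0],0.03],[[-0.005,0,0],[0,0,0],0.03],[[-0.005,0,0],[0,0,0],0.03],[[-0.005,0,0],[0,0,0],0.03]]'
python3 - <<'E'
from h import *
p,d,W,_=cans(); st(); cv2.imwrite("pics/t2.png",cv2.resize(p[150:330,220:460],None,fx=3.3,fy=3.3)[:,:,::-1])
E
```

```text
clock: 10.95
position: [0.4771, 0.0089, 0.0228]
ee_rot: [-2.08, -2.354, -0.001]
force: [-1.3, 5.7, 3.3]
width: 0.332
can circ [0.627  0.0223 0.05  ] centroid [0.6271 0.0224 0.05  ] cloud [0.6271 0.0224 0.0501] 618
can circ [ 0.4689 -0.1287  0.05  ] centroid [ 0.4687 -0.1283  0.05  ] cloud [ 0.4688 -0.1283  0.0498] 680
t 11.0 p [0.4771 0.008  0.0227] yaw 97.04 tilt 0.0 F [0.24 4.93 3.74] w 29.8
```

View pics/t2.png

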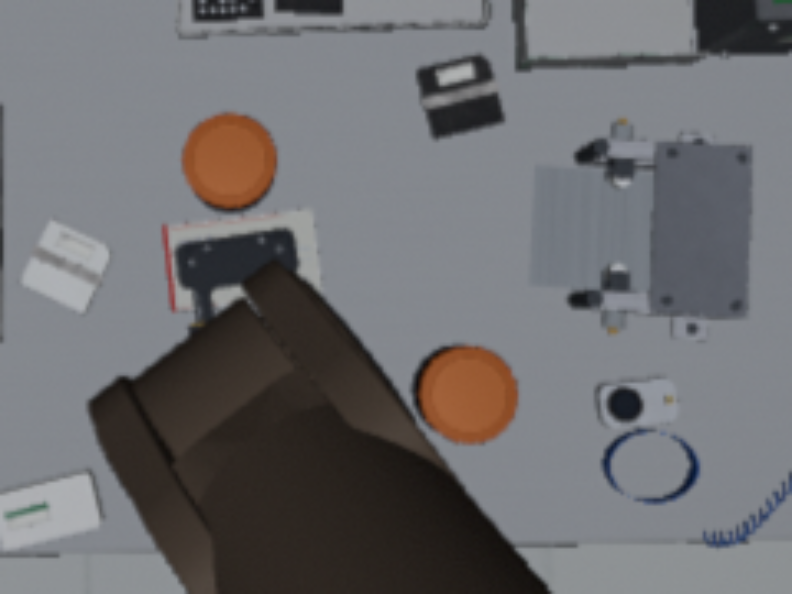

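```bash
python3 -m pendant '[[[-0.005,0,0],[0,0,0],0.03],[[-0.005,0,0],[0,0,0],0.03],[[-0.005,0,0],[0,0,0],0.03],[[-0.005,0,0],[0,0,0],0.03],[[-0.005,0,0],[0,0,0],0.03],[[-0.005,0,0],[0,0,0],0.03],[[-0.001,0,0],[0,0,0],0.03],[[0.015,0,0],[0,0,0],0.03],[[0.02,0,-0.03],[0,0,0],0.03],[[0,0,-0.05],[0,0,0],0.03]]'
python3 - <<'E'
from h import *
plan(.445,-.035,.1,155)
E
```

```text
clock: 12.25
position: [0.4747, 0.0141, 0.1024]
ee_rot: [-2.075, -2.354, 0.004]
force: [1.3, -1.1, 1.1]
width: 0.33
t 12.25 p [0.4747 0.0141 0.1024] yaw 97.2 tilt 0.25 F [ 1.28 -1.11  1.12] w 30.3
 shift now-frame mm [-45.  -35.6   2.5]  shift target-frame mm [  6.1 -57.    2.4]  turn deg [ -0.21  -0.15 -57.8 ]
```

```bash
python3 -m pendant '[[[0,-0.03,0],[0,0,-8],0.025],[[0,0,0],[0,0,-10],0.025],[[0,0,0],[0,0,-10],0.025],[[0,0,0],[0,0,-10],0.025],[[0,0,0],[0,0,-10],0.025],[[0,0,0],[0,0,-10],0.025],[[0,0,0],[0,0,0],0.025]]'
python3 - <<'E'
from h import *
p,d,W,_=cans(); plan(.425,-.035,.1,155); cv2.imwrite("pics/t3.png",cv2.resize(p[150:330,220:460],None,fx=3.3,fy=3.3)[:,:,::-1])
p,d=arm.get_image("side"); cv2.imwrite("pics/s3.png",p[150:400,120:420,::-1]);W=cloud("side",d); cans("side")
E
```

```text
clock: 13.12
position: [0.4463, 0.0087, 0.1023]
ee_rot: [-0.68, -3.066, 0.001]
force: [-0.5, 0.6, 0.2]
width: 0.272
can circ [0.627  0.0223 0.05  ] centroid [0.6271 0.0223 0.05  ] cloud [0.6272 0.0223 0.05  ] 620
can circ [ 0.4867 -0.0584  0.05  ] centroid [ 0.4887 -0.0613  0.05  ] cloud [ 0.4887 -0.0612  0.05  ] 571
can circ [ 0.4689 -0.1287  0.05  ] centroid [ 0.4688 -0.1284  0.05  ] cloud [ 0.4688 -0.1284  0.0499] 680
t 13.18 p [0.4464 0.0088 0.1024] yaw 154.83 tilt 0.06 F [ 0.06 -0.8   0.47] w 24.9
 shift now-frame mm [  0.7 -48.7   2.4]  shift target-frame mm [  0.9 -48.7   2.4]  turn deg [-0.03 -0.04 -0.17]
can circ [0.6256 0.019  0.05  ] centroid [0.6262 0.0204 0.05  ] cloud [0.6259 0.0195 0.0509] 357
can circ [ 0.484  -0.0654  0.05  ] centroid [ 0.4843 -0.0626  0.05  ] cloud [ 0.4843 -0.0633  0.0508] 493
can circ [ 0.4666 -0.1339  0.05  ] centroid [ 0.4671 -0.1318  0.05  ] cloud [ 0.4671 -0.1322  0.0507] 624
```

View pics/t3.png

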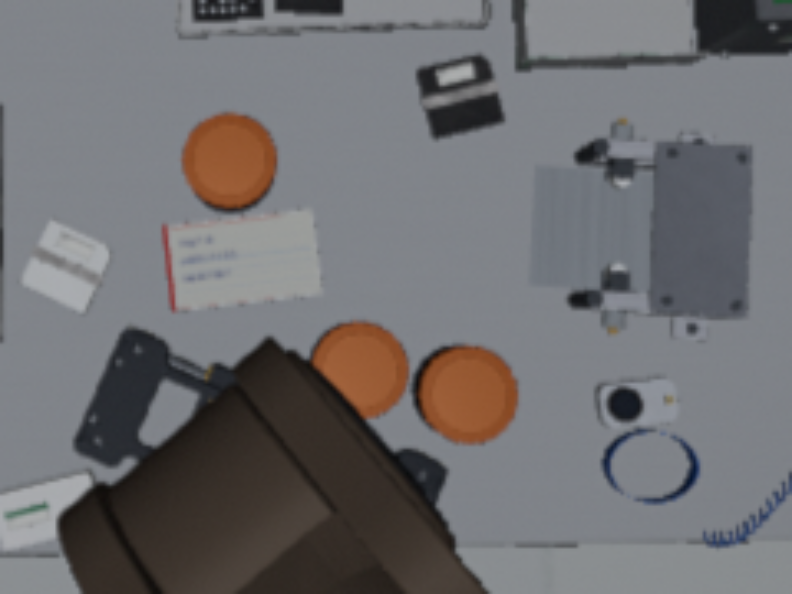

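View pics/s3.png

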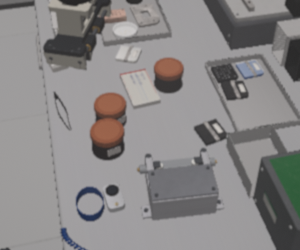

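```bash
python3 - <<'E'
from h import *
plan(.438,-.0310,.022,149.3)
E
python3 -m pendant '[[[0,-0.018,0.01],[0,0,5.5],0.025],[[0,-0.018,0.02],[0,0,0],0.025],[[0,0,0],[0,0,0],0.025]]'
python3 - <<'E'
from h import *
plan(.438,-.0310,.022,149.3)
E
```

```text
t 13.28 p [0.4466 0.0088 0.1026] yaw 154.85 tilt 0.03 F [-0.34  0.97 -0.  ] w 24.5
 shift now-frame mm [ -9.1 -39.6  80.6]  shift target-frame mm [-12.9 -38.6  80.6]  turn deg [-0.03 -0.01  5.55]
clock: 13.65
position: [0.4286, -0.0242, 0.0719]
ee_rot: [-0.829, -3.028, 0.003]
force: [0.1, -0.2, 1.4]
width: 0.271
t 13.65 p [ 0.4286 -0.0242  0.0719] yaw 149.36 tilt 0.18 F [ 0.13 -0.2   1.41] w 24.9
 shift now-frame mm [-11.7  -1.   49.9]  shift target-frame mm [-11.6  -1.1  49.9]  turn deg [-0.14 -0.11  0.06]
```

```bash
python3 -m pendant '[[[0,-0.001,0.03],[0,0,0],0.025],[[0,0,0.02],[0,0,0],0.025],[[-0.012,0,0],[0,0,0],0.025],[[-0.01,0,0],[0,0,0],0.025],[[-0.004,0,0],[0,0,0],0.025],[[-0.004,0,0],[0,0,0],0.025],[[-0.005,0,0],[0,0,0],0.025],[[-0.005,0,0],[0,0,0],0.025],[[-0.005,0,0],[0,0,0],0.025],[[-0.005,0,0],[0,0,0],0.025]]'
python3 - <<'E'
from h import *
p,d,W,_=cans(); plan(.5539,-.1001,.022,149.3); cv2.imwrite("pics/t4.png",cv2.resize(p[150:330,220:460],None,fx=3.3,fy=3.3)[:,:,::-1])
E
```

```text
clock: 14.9
position: [0.4725, -0.0492, 0.0229]
ee_rot: [-0.825, -3.031, 0.0]
force: [-4.5, 2.6, 2.3]
width: 0.273
can circ [0.627  0.0223 0.05  ] centroid [0.6271 0.0224 0.05  ] cloud [0.6271 0.0224 0.0501] 621
t 14.95 p [ 0.4733 -0.0497  0.0229] yaw 149.52 tilt 0.01 F [-3.86  1.98  2.46] w 24.7
 shift now-frame mm [-95.   -2.6   1. ]  shift target-frame mm [-95.   -2.2   0.9]  turn deg [0.01 0.01 0.22]
```

View pics/t4.png

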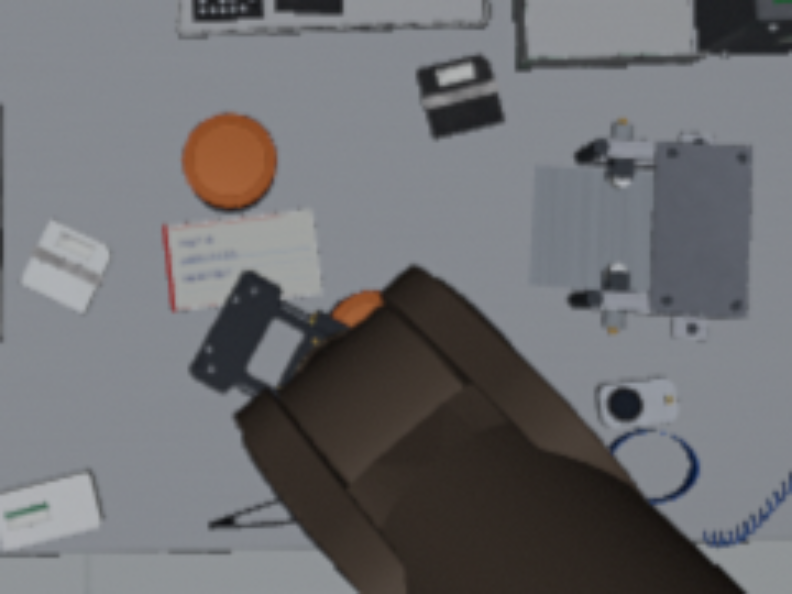

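```bash
python3 -m pendant '[[[-0.005,0,0],[0,0,0],0.025],[[-0.005,0,0],[0,0,0],0.025],[[-0.005,0,0],[0,0,0],0.025],[[-0.005,0,0],[0,0,0],0.025],[[-0.005,0,0],[0,0,0],0.025],[[-0.005,0,0],[0,0,0],0.025],[[-0.005,0,0],[0,0,0],0.025],[[-0.005,0,0],[0,0,0],0.025],[[-0.005,0,0],[0,0,0],0.025],[[-0.005,0,0],[0,0,0],0.025]]'
python3 - <<'E'
from h import *
p,d,W,_=cans(); plan(.5539,-.1001,.022,149.3)
p,d=arm.get_image("side"); cv2.imwrite("pics/s4.png",cv2.resize(p[180:400,120:420,::-1],None,fx=2.5,fy=2.5))
E
```

```text
clock: 16.2
position: [0.5156, -0.0743, 0.0229]
ee_rot: [-0.824, -3.031, -0.0]
force: [-5.0, 3.5, 3.0]
width: 0.272
can circ [0.6268 0.0224 0.05  ] centroid [0.6269 0.0224 0.05  ] cloud [0.627  0.0224 0.05  ] 620
t 16.25 p [ 0.5163 -0.0748  0.0229] yaw 149.54 tilt 0.01 F [-2.61  1.73  2.4 ] w 24.8
 shift now-frame mm [-45.3  -2.7   0.9]  shift target-frame mm [-45.3  -2.5   0.9]  turn deg [ 0.01 -0.    0.24]
```

View pics/s4.png

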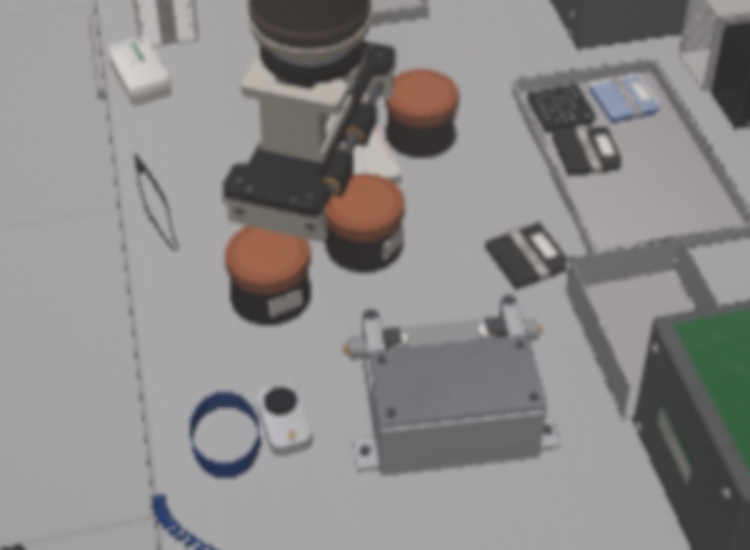

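```bash
python3 -m pendant '[[[-0.005,0,0],[0,0,0],0.025],[[-0.005,0,0],[0,0,0],0.025],[[-0.005,0,0],[0,0,0],0.025],[[-0.005,0,0],[0,0,0],0.025],[[-0.005,0,0],[0,0,0],0.025],[[-0.005,0,0],[0,0,0],0.025],[[-0.005,0,0],[0,0,0],0.025],[[-0.005,0,0],[0,0,0],0.025],[[-0.005,0,0],[0,0,0],0.025]]'
python3 -m pendant '[[[0.015,0,0],[0,0,0],0.025],[[0.02,0,-0.03],[0,0,0],0.025],[[0,0,-0.05],[0,0,0],0.03],[[0,0,0],[0,0,10],0.03],[[0,0,0],[0,0,10],0.03],[[0,0,0],[0,0,10],0.03],[[0,0,0],[0,0,10],0.03],[[0,0,0],[0,0,10],0.03],[[0,0,0],[0,0,10],0.03],[[0,0,0],[0,0,5],0.03]]'
python3 - <<'E'
from h import *
p,d,W,_=cans(); st(); cv2.imwrite("pics/t5.png",cv2.resize(p[150:330,220:460],None,fx=3.3,fy=3.3)[:,:,::-1])
cans("side")
E
```

```text
clock: 17.42
position: [0.5542, -0.097, 0.0228]
ee_rot: [-0.824, -3.031, -0.0]
force: [-4.8, 2.4, 4.6]
width: 0.271
clock: 18.68
position: [0.524, -0.0796, 0.1029]
ee_rot: [2.328, 2.108, 0.0]
force: [0.3, -0.7, 0.0]
width: 0.325
can circ [0.6269 0.0223 0.05  ] centroid [0.6271 0.0223 0.05  ] cloud [0.6271 0.0224 0.05  ] 621
t 18.73 p [ 0.5241 -0.0795  0.1029] yaw 84.13 tilt 0.06 F [ 0.03 -0.26  1.42] w 30.1
can circ [0.6252 0.0174 0.05  ] centroid [0.6222 0.0111 0.05  ] cloud [0.6219 0.0102 0.0509] 241
can circ [ 0.5866 -0.1219  0.05  ] centroid [ 0.5867 -0.1197  0.05  ] cloud [ 0.5866 -0.1203  0.0508] 526
can circ [ 0.4666 -0.1339  0.05  ] centroid [ 0.4666 -0.1328  0.05  ] cloud [ 0.4666 -0.1334  0.0509] 593
```

View pics/t5.png

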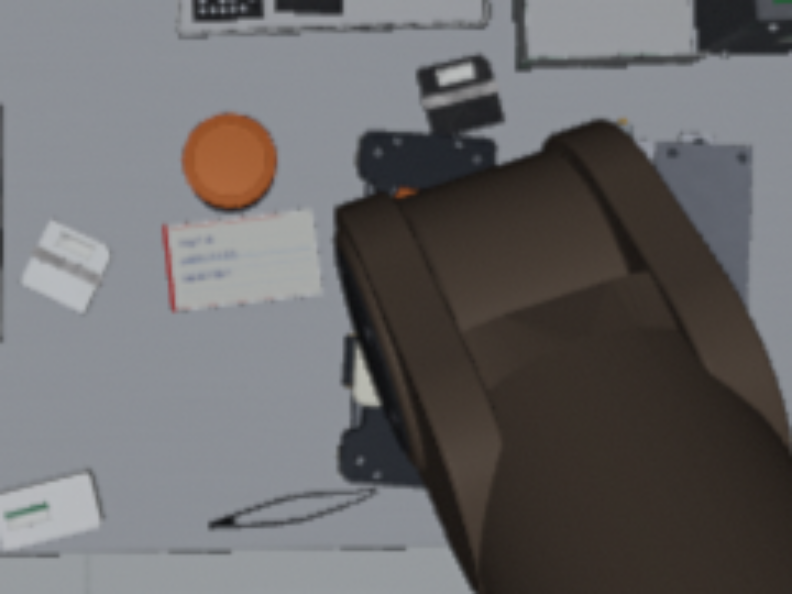

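```bash
python3 -m pendant '[[[0.014,0.035,0],[0,0,-0.4],0.03],[[0.014,0.035,0],[0,0,0],0.03],[[0,0,0.03],[0,0,0],0.03]]'
python3 - <<'E'
from h import *
plan(.5933,-.059,.022,84.5)
E
```

```text
clock: 19.15
position: [0.6009, -0.0565, 0.0744]
ee_rot: [2.311, 2.123, 0.009]
force: [-0.2, -0.7, -0.9]
width: 0.329
t 19.15 p [ 0.6009 -0.0565  0.0744] yaw 85.14 tilt 0.41 F [-0.19 -0.67 -0.87] w 30.2
 shift now-frame mm [-3.3 -7.7 52.3]  shift target-frame mm [-3.2 -7.3 52.4]  turn deg [ 0.4  -0.1   0.64]
```

```bash
python3 -m pendant '[[[0,-0.007,0.025],[0,0,0.5],0.03],[[0,0,0.025],[0,0,0],0.03],[[0,0,0],[0,0,0],0.03]]'
python3 - <<'E'
from h import *
plan(.5933,-.059,.022,84.5); c=cans("side")
E
```

```text
clock: 19.52
position: [0.588, -0.0577, 0.0212]
ee_rot: [-2.323, -2.112, 0.004]
force: [0.4, -0.1, 0.1]
width: 0.329
t 19.52 p [ 0.588  -0.0577  0.0212] yaw 84.56 tilt 0.19 F [ 0.36 -0.09  0.07] w 30.2
 shift now-frame mm [-0.8  5.4 -0.8]  shift target-frame mm [-0.8  5.4 -0.8]  turn deg [-0.19  0.01  0.06]
can circ [ 0.5866 -0.1219  0.05  ] centroid [ 0.5869 -0.1198  0.05  ] cloud [ 0.5868 -0.1204  0.0508] 541
can circ [ 0.4666 -0.1339  0.05  ] centroid [ 0.4666 -0.1328  0.05  ] cloud [ 0.4666 -0.1334  0.0508] 587
```

Correct laterally, then push toward the entrance.

```bash
python3 -m pendant '[[[-0.008,0.005,0],[0,0,0],0.03],[[-0.006,0,0],[0,0,0],0.03],[[-0.003,0,0],[0,0,0],0.03],[[-0.003,0,0],[0,0,0],0.03],[[-0.004,0,0],[0,0,0],0.03],[[-0.004,0,0],[0,0,0],0.03],[[-0.005,0,0],[0,0,0],0.03],[[-0.005,0,0],[0,0,0],0.03]]'
python3 - <<'E'
from h import *
plan(.5826,-.170,.022,84.5)
E
```

```text
clock: 20.58
position: [0.5913, -0.0959, 0.0228]
ee_rot: [2.326, 2.112, 0.001]
force: [-0.1, 3.6, 2.0]
width: 0.329
t 20.57 p [ 0.5913 -0.0959  0.0228] yaw 84.47 tilt 0.03 F [-0.1   3.64  1.97] w 30.2
 shift now-frame mm [-74.6  -1.5   0.8]  shift target-frame mm [-74.6  -1.6   0.8]  turn deg [ 0.03 -0.02 -0.03]
```

```bash
python3 -m pendant '[[[-0.005,0,0],[0,0,0],0.03],[[-0.005,0,0],[0,0,0],0.03],[[-0.005,0,0],[0,0,0],0.03],[[-0.005,0,0],[0,0,0],0.03],[[-0.005,0,0],[0,0,0],0.03],[[-0.005,0,0],[0,0,0],0.03],[[-0.005,0,0],[0,0,0],0.03],[[-0.005,0,0],[0,0,0],0.03]]'
python3 - <<'E'
from h import *
plan(.5826,-.170,.022,84.5)
p,d=arm.get_image("side"); cv2.imwrite("pics/s6.png",cv2.resize(p[180:380,200:420,::-1],None,fx=3,fy=3,interpolation=cv2.INTER_CUBIC)); cans("side")
E
```

```text
clock: 21.58
position: [0.5873, -0.1356, 0.0228]
ee_rot: [-2.326, -2.112, -0.001]
force: [1.7, 5.5, 3.1]
width: 0.322
t 21.57 p [ 0.5873 -0.1356  0.0228] yaw 84.47 tilt 0.03 F [1.67 5.54 3.05] w 29.5
 shift now-frame mm [-34.7  -1.3   0.8]  shift target-frame mm [-34.7  -1.3   0.8]  turn deg [ 0.01 -0.03 -0.03]
can circ [ 0.4666 -0.1339  0.05  ] centroid [ 0.4668 -0.1328  0.05  ] cloud [ 0.4667 -0.1334  0.0508] 594
can circ [ 0.582  -0.1777  0.05  ] centroid [ 0.5825 -0.1764  0.05  ] cloud [ 0.5821 -0.1776  0.0515] 632
```

View pics/s6.png

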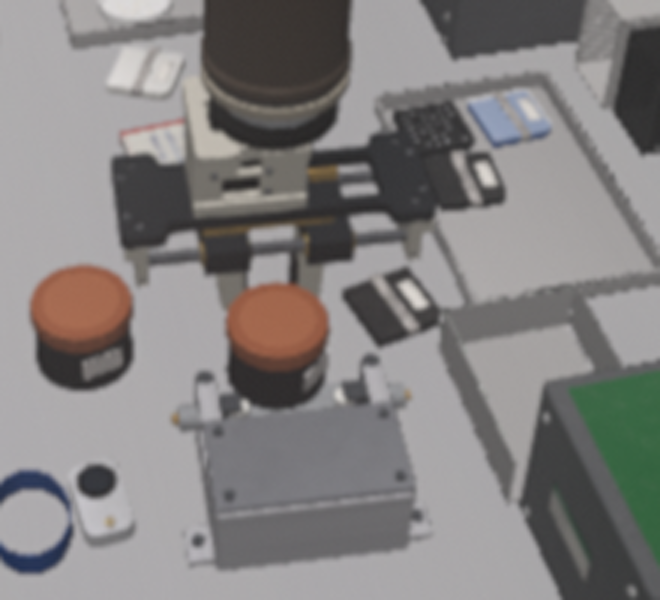

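Run:
```python
from h import *
U=lambda u,v,z: unproj("side",200+u/3-.33,180+v/3-.33,z)[:2]
print("post tops?",U(205,378,.062),U(372,360,.062))
print("barrel tips",U(177,418,.04),U(404,394,.04))
print("rollers",U(243,402,.045),U(342,393,.045))
print("plate corners",U(198,418,.06),U(390,402,.06),U(412,487,.06),U(207,515,.06))
print("can",U(278,318,.05))
```

```text
post tops? [ 0.52696977 -0.21836716] [ 0.62664119 -0.22774968]
barrel tips [ 0.50823242 -0.22605963] [ 0.64445784 -0.23971947]
rollers [ 0.54794802 -0.22736432] [ 0.60699603 -0.23433797]
plate corners [ 0.51682368 -0.24460728] [ 0.62786274 -0.25889278] [ 0.62117292 -0.31844565] [ 0.50702003 -0.31013323]
can [ 0.58398845 -0.17219426]
```

```bash
python3 -m pendant '[[[-0.005,0,0],[0,0,0],0.03],[[-0.005,0,0],[0,0,0],0.03],[[-0.005,0,0],[0,0,0],0.03],[[-0.005,0,0],[0,0,0],0.03],[[-0.005,0,0],[0,0,0],0.03],[[-0.005,0,0],[0,0,0],0.03],[[-0.002,0,0],[0,0,0],0.03],[[0.012,0,0],[0,0,0],0.03],[[0.005,0,0],[0,0,0],0.0],[[0,0,0],[0,0,0],0.0]]'
python3 -m pendant '[[[0,0,0],[0,0,0],0.0]]'
python3 - <<'E'
from h import *
plan(.5826,-.170,.022,84.5)
p,d=arm.get_image("side"); cv2.imwrite("pics/s7.png",cv2.resize(p[180:380,200:420,::-1],None,fx=3,fy=3,interpolation=cv2.INTER_CUBIC)); cans("side")
E
```

```text
clock: 22.92
position: [0.5854, -0.1505, 0.0225]
ee_rot: [-2.326, -2.112, 0.001]
force: [0.2, -0.4, -0.1]
width: 0.158
clock: 23.05
position: [0.5855, -0.1512, 0.0226]
ee_rot: [2.327, 2.111, -0.001]
force: [-0.3, 0.2, 0.1]
width: 0.049
t 23.05 p [ 0.5855 -0.1512  0.0226] yaw 84.43 tilt 0.05 F [-0.26  0.22  0.14] w 4.5
 shift now-frame mm [-19.   -1.    0.6]  shift target-frame mm [-19.   -1.1   0.6]  turn deg [-0.03  0.04 -0.07]
can circ [ 0.4666 -0.1339  0.05  ] centroid [ 0.4667 -0.1328  0.05  ] cloud [ 0.4667 -0.1333  0.0507] 595
can circ [ 0.5797 -0.2068  0.05  ] centroid [ 0.5803 -0.204   0.05  ] cloud [ 0.5797 -0.2056  0.0522] 663
```

View pics/s7.png

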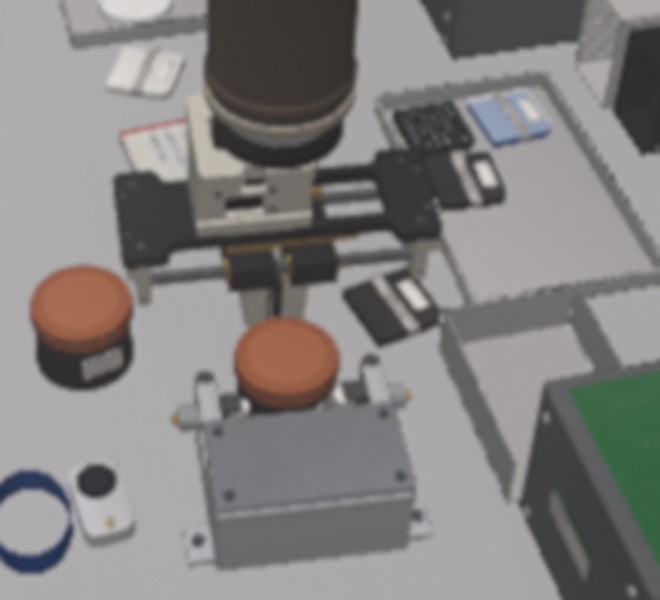

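```bash
python3 -m pendant '[[[-0.006,0,0],[0,0,0],0],[[-0.004,0,0],[0,0,0],0],[[-0.003,0,0],[0,0,0],0],[[-0.003,0,0],[0,0,0],0]]'
for i in 1 2 3 4 5 6; do python3 -m pendant '[[[-0.003,0,0],[0,0,0],0]]' | grep -E "pos|force"|tr '\n' ' ';echo; done
```

```text
clock: 23.65
position: [0.5844, -0.166, 0.0228]
ee_rot: [-2.325, -2.112, -0.001]
force: [-0.7, 3.9, 0.6]
width: 0.001
position: [0.5839, -0.169, 0.0228] force: [-0.7, 5.4, 1.6] 
position: [0.5834, -0.1711, 0.0228] force: [0.6, 11.9, 2.6] 
position: [0.5836, -0.1721, 0.0228] force: [1.1, 12.8, 0.7] 
position: [0.5835, -0.1746, 0.0228] force: [0.4, 12.7, 1.9] 
position: [0.5833, -0.1775, 0.0229] force: [1.7, 13.2, 1.0] 
position: [0.5829, -0.181, 0.0228] force: [0.8, 11.4, 1.3]
```

```bash
for i in 1 2 3 4 5 6 7 8; do python3 -m pendant '[[[-0.003,0,0],[0,0,0],0]]' | grep -E "pos|force"|tr '\n' ' ';echo; done
python3 - <<'E'
from h import *
p,d=arm.get_image("side"); cv2.imwrite("pics/s8.png",cv2.resize(p[180:380,200:420,::-1],None,fx=3,fy=3,interpolation=cv2.INTER_CUBIC)); st();cans("side")
E
```

```text
position: [0.5825, -0.1846, 0.0228] force: [0.9, 9.9, 2.4] 
position: [0.5821, -0.1883, 0.0228] force: [1.2, 7.8, 1.9] 
position: [0.5817, -0.1922, 0.0228] force: [-0.2, 5.1, 1.9] 
position: [0.5812, -0.1961, 0.0227] force: [-0.1, 3.0, 0.4] 
position: [0.5808, -0.2003, 0.0227] force: [0.0, -0.3, 0.4] 
position: [0.5804, -0.2038, 0.0226] force: [-0.2, 0.0, 0.1] 
position: [0.5801, -0.2065, 0.0226] force: [-0.1, 0.7, -0.5] 
position: [0.5801, -0.2082, 0.0227] force: [-0.3, 5.2, 1.0] 
t 25.45 p [ 0.5801 -0.208   0.0227] yaw 84.45 tilt 0.06 F [0.74 2.33 0.29] w 0.4
can circ [ 0.4661 -0.1311  0.05  ] centroid [ 0.4664 -0.1328  0.05  ] cloud [ 0.4663 -0.1334  0.0508] 592
can circ [ 0.5747 -0.2421  0.05  ] centroid [ 0.5759 -0.2335  0.05  ] cloud [ 0.5753 -0.2354  0.0525] 241
```

View pics/s8.png

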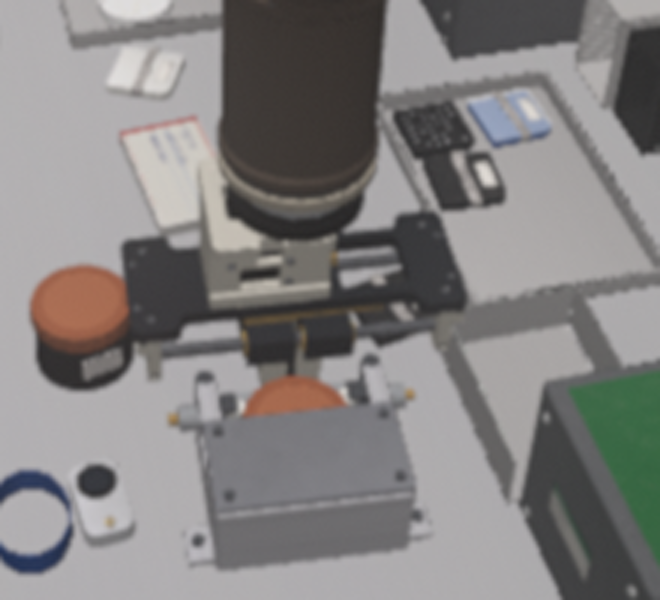

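```bash
for i in 1 2 3; do python3 -m pendant '[[[-0.002,0,0],[0,0,0],0]]' | grep -E "pos|force"|tr '\n' ' ';echo; done
```

```text
position: [0.5801, -0.2083, 0.0227] force: [-0.1, 10.1, 0.6] 
position: [0.5801, -0.2085, 0.0227] force: [0.2, 14.6, 0.8] 
position: [0.5801, -0.2085, 0.0227] force: [0.3, 19.1, 1.6]
```

Against a firm stop. Back off, rise and check.

```bash
python3 -m pendant '[[[0.01,0,0],[0,0,0],0],[[0.02,0,0],[0,0,0],0],[[0.03,0,0],[0,0,0],0],[[0.02,0,-0.03],[0,0,0],0],[[0,0,-0.05],[0,0,0],0],[[0.03,-0.04,-0.04],[0,0,0],0],[[0.03,-0.05,-0.03],[0,0,0],0],[[0.03,-0.05,0],[0,0,0],0],[[0.03,-0.05,0],[0,0,0],0],[[0.03,-0.05,0],[0,0,0],0]]'
python3 - <<'E'
from h import *
p,d,W,_=cans(); cv2.imwrite("pics/t9.png",cv2.resize(p[150:330,220:460],None,fx=3.3,fy=3.3,interpolation=cv2.INTER_CUBIC)[:,:,::-1]); st()
E
```

```text
clock: 27.12
position: [0.3644, 0.0366, 0.1705]
ee_rot: [2.325, 2.111, 0.0]
force: [-0.2, 0.9, 0.9]
width: 0.004
can circ [0.6272 0.0224 0.05  ] centroid [0.6271 0.0224 0.05  ] cloud [0.6272 0.0224 0.05  ] 621
can circ [ 0.5754 -0.2467  0.05  ] centroid [ 0.5759 -0.2384  0.05  ] cloud [ 0.5759 -0.238   0.0513] 388
can circ [ 0.4689 -0.1287  0.05  ] centroid [ 0.4687 -0.1284  0.05  ] cloud [ 0.4688 -0.1284  0.0499] 678
t 27.18 p [0.3579 0.0399 0.1698] yaw 84.75 tilt 0.24 F [-8.98  3.88 -1.97] w 0.3
```

View pics/t9.png

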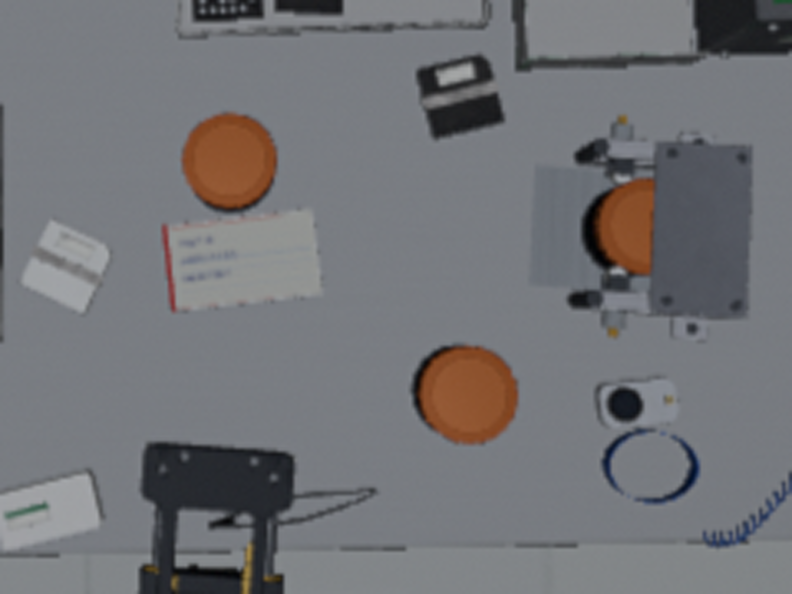

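Run:
```python
from h import *
from scipy.optimize import least_squares
p,d=arm.get_image("top"); st(); W=cloud("top",d); h=cv2.cvtColor(p,cv2.COLOR_RGB2HSV)
m=((h[...,0]<15)&(h[...,1]>120)&(h[...,2]>70)).astype(np.uint8); m[:, :380]=0
cs,_=cv2.findContours(m,cv2.RETR_EXTERNAL,cv2.CHAIN_APPROX_NONE); c=max(cs,key=cv2.contourArea)[:,0]
q=np.array([unproj("top",u,v,.0515)[:2] for u,v in c]); 
q=q[(q[:,1]>-.243)&(abs(q[:,0]-.575)<.028)]
r=least_squares(lambda a: np.hypot(q[:,0]-a[0],q[:,1]-a[1])-.0312,[.575,-.25],loss='soft_l1',f_scale=.001); print(len(q),r.x,abs(r.fun).mean())
for u,v in [(620,172),(617,280)]: print("roller",unproj("top",220+u/3.3-.35,150+v/3.3-.35,.047)[:2])
M=(W[...,2]>.056)&(W[...,2]<.064)&(W[...,0]>.46)&(W[...,0]<.68)&(W[...,1]<-.2)&(W[...,1]>-.4)
M=cv2.morphologyEx(M.astype(np.uint8),cv2.MORPH_OPEN,np.ones((7,7))); a=np.argwhere(M>0); pt=np.array([unproj("top",u,v,.06)[:2] for v,u in a]); print("plate c",pt.mean(0))
for i in range(4): arm.get_image("top"); st()
```

```text
t 27.23 p [0.3611 0.0379 0.1702] yaw 84.77 tilt 0.18 F [ 1.15 -0.28  0.33] w 0.3
31 [ 0.57465701 -0.25002712] 0.000679234322448743
roller [ 0.61154143 -0.2357666 ]
roller [ 0.54029145 -0.22968513]
plate c [ 0.57028164 -0.28325334]
t 27.27 p [0.3639 0.0365 0.1706] yaw 84.67 tilt 0.14 F [-0.4   0.02  0.89] w 0.4
t 27.32 p [0.3656 0.0358 0.1708] yaw 84.56 tilt 0.13 F [ 0.74 -0.02  0.69] w 0.3
t 27.38 p [0.3664 0.0354 0.1707] yaw 84.48 tilt 0.1 F [ 0.19 -0.05 -0.14] w 0.4
t 27.43 p [0.3668 0.0351 0.1706] yaw 84.42 tilt 0.07 F [ 0.3   0.35 -0.47] w 0.5
```

```bash
python3 -c "
from cell import arm
print(arm.sign_off())"
```

```text
the job is handed in; nothing more can be done
None
```

The full canister is pushed home in the nest and the job was handed in at about 27.4 s of the 67 s allowed.

**Finding the full one:** I nudged two of the three canisters. The one nearest the nest took about 0.75 N to slide, so it is empty. The middle one took about 5 N, slightly above the 2.7 to 4.5 N quoted for the full one but far beyond the 0.7 to 1 N of an empty one. I did not nudge the third, as the result was already clear.

**Pushing it in:** I pushed it upright around the note pad with partly open fingers. I then used closed fingers to push it through the rollers, where it took about 13 N before it snapped in. I pressed it against the stops until the arm read 19 N, the highest finger force I read, with no further movement.

**Last checks:**
- **Position:** a circle fit in the top camera puts the canister axis at (0.5747, -0.2500). My seat estimate is (0.575, -0.2495), so they agree to about 0.6 mm, with the camera calibration good to about 2 mm.
- **Upright:** the lid sits at about 51 mm, which matches a canister standing level on the 1.5 mm floor. I did not measure its tilt directly.
- **Robot clear:** the arm is retracted to 0.17 m height. It read a brief 9 N as it stopped, then only sensor noise.
- **Other things:** the note pad, tweezers, trays and loupe look unmoved by eye in the final top picture. The capillary box is only partly in that crop, and I did not measure shifts. The empty canister I nudged moved about 33 mm.

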